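# Fetch the serving board from behind the pepper mill and canister

## Task

One small serving board lies behind the pepper mill and the steel canister on the dark stand: move mill and canister aside onto the cork mat, then lay that board squarely on top of the pile of boards like it. Once it lies there, stand the mill and the canister upright back on the stand, each exactly where it stood at the start. Knock nothing over, and do not disturb the spice tin and the little black tin.

Things in the scene. Friction and masses are not known exactly. Their poses are not given: they have to be found in the camera images.
- mill: pepper mill of mid-brown turned wood, 108 mm tall, loose, 0.15 to 0.31 kg. Origin: centre of its underside, z up along its axis. Body 46 mm in diameter from 26 to 78 mm height (foot 48 mm), a narrow steel neck, then a wooden head 46 mm wide with a steel ball on top. Stands at the front of the dark stand, left or right.
- canister: plain steel canister with lid, 93 mm tall, loose, 0.15 to 0.31 kg. Origin: centre of its underside, z up along its axis. Body 49 mm in diameter up to 76 mm height, above it the lid, 51 mm (fixed to it). Stands at the front of the dark stand, left or right, 90 mm from the mill.
- board: small serving board of pale wood to be fetched, 50 (x) x 140 (y) x 16 (z) mm, loose, 0.05 to 0.12 kg. Origin: centre of its underside; long axis = its y. Lies flat at the back of the dark stand, behind mill and canister, 5 mm from them: while they stand there the gripper does not get down to it. Grasp it across its 50 mm width.
- stand: flat dark wooden stand, fixed, 140 (x) x 170 (y) mm, top 12 mm above its origin (centre of the underside); a low rail 26 mm high at each short end (y = +-82 mm). Mill and canister stand on it at x = -25 mm, y = +-45 mm, the board at x = +28 mm.
- mat: thin cork mat, fixed, 80 (x) x 180 (y) x 5 mm thick; origin: centre of its underside, long axis = its y. The side area; room for mill and canister side by side along y.
- pile: pile of pale wooden serving boards like the loose one, stuck together and fixed; its top board, 50 (x) x 140 (y) mm, lies square in the pile's frame, long axis = y. The height of the pile differs from time to time (its top is 20 to 48 mm above the worktop).
- pile_top (a point): centre of the top face of the pile, axes as the pile's
- spice_tin: bystander: pale flat round spice tin, 62 mm in diameter, 25 mm high, loose, near the post of the tall black dish rack; origin: centre of its underside
- tin: bystander: small black rectangular tin, 50 x 54 mm, 21 mm high, loose, at the front edge of the worktop; origin: centre of its underside

How it is judged:
By the outcome, as a careful person would: the job done as asked, in the order asked, and still so for the second after the job is handed in, with the robot touching nothing.
It also fails if it takes over 109 s, if anything falls off the work surface, if the arm or the gripper's body presses on something with over 40 N, if the wrist force passes 120 N, or if a joint passes its speed limit or range.

## Robot

A 6-joint arm with a two-finger parallel gripper is mounted at the origin on a cart in front of the work surface, level with it; the furniture and walls round the work are solid. World frame = base frame: x ahead of the robot, y to its left, z up, the work surface at z = 0. Lengths are in m, angles in rad, forces in N, time in s.
With the tool pointing down it reaches from about 0.35 to 0.775 m from the base axis. Payload 5.5 kg.
Tool frame: the origin (TCP) lies where the fingers leave the gripper's body, on its centre line; the fingertips stand env.tip_reach ahead of it and the grasp point (between the pads) lies 54 mm ahead of it (env.tip_reach is the distance from the TCP to the fingertips, in m); z points along the fingers, y is the line along which they close (so a half turn about z gives the same grasp; the last joint's range is limited). The gripper opens to 85 mm and grips with 20 to 120 N. Pads are 22 mm wide; open, the fingers measure 114 mm over their backs; the gripper's body (76 mm by 85 mm) begins 54 mm behind the grasp point. The pads swing forward as they close: fully open they stand 13 mm farther back than shut.
Start: joints at [1.166, 0.313, 0.046, 1.304, 0, 1.431], TCP at [0.151, 0.555, 0.304] pointing down, gripper open.
Joint ranges: [-2.76, 2.76], [-0.86, 1.69], [-1.03, 1.26], [-2.2, 2.34], [-1.47, 1.5], [-3.14, 3.14]. Speed limits (rad/s): [2.57, 2.57, 3.14, 3.14, 3.14, 3.14].

## Interface

Orientations are given as a unit quaternion [w, x, y, z].
In Python, from workcell import status, optics, hand_in, env gives the robot as it stands.
- The arm moves only by the shell command python3 -m handwheel 'ROWS' [FORCE]. ROWS is a JSON object whose one key "deltas" holds a list of rows, each a list of 5 numbers: the opening, from -1 (shut) to 1 (fully open), then the shift along the tool's x, y, z in units of 40 mm (1.0 is 40 mm), then the turn about the tool's z in units of 10 degrees (1.0 is 10 degrees). In form: {"deltas": [[jaw, x, y, z, roll], ...]}. A call has 1 to 20 rows; each row shifts and turns the commanded pose from where the row before left it, along the tool's axes as they then stand; what a row does not reach is not made up. A row lasts 1/8 s, in which the tool goes at most 62.5 mm and 10.7 degrees, less where a joint would pass 70% of its speed; a pose out of reach is approached as far as the arm can. A call is refused whole if a number of a shift passes 1 or a number of a turn 1, either way. A call with a gripper value outside its range is refused whole. The fingers move at their own pace and stop on an object; FORCE is the grip in N (left out, the last holds). Time passes only in rows, so rows that do not move let the fingers close. It gives the time, the measured TCP pose, the force, the opening and the grip force at its end, in the units of the state.
- status.get_state(): the state, without advancing time (a new reading comes with each control period).
- optics.read_camera(name): name is "scene" or "top" or "wrist"; returns a dict with "frame" (480x640x3 uint8, red, green, blue), "depth" (480x640 float32, m along the optical axis (not along the pixel's ray), 0 where there is no reading), "vfov" (degrees; the focal length in pixels is half the picture's height over the tangent of half this angle, whatever the lens; pixels are square), "cx", "cy" (the principal point, pixels), "origin" and "attitude" of the camera in the world. Camera axes: x right, y down, z forward; pixel columns grow to the right and rows downward; lengths in m; the calibration is good to about 2 mm. A picture is of the moment at which its call begins.
- hand_in(): hands the job in; it is judged then, once.
The state is a dict: "clock": time; "joint_pos": joint angles; "qvel": joint speeds; "tau": joint torques, N m; "tcp_pos": TCP position; "orientation": TCP orientation; "wrist_force": force on the tool from outside, world axes, zero at the start; "ft_torque": the same for the moment, N m; "finger_gap": finger opening in m; "grip_force": force on a finger pad.
Only numpy, scipy, OpenCV 4.12 (cv2) and the standard library are available. Lean on these libraries where they do the work, as an engineer would, in place of code of your own. Each camera call takes 0.05 s, during which the arm holds its last target. There are 200 camera calls.

## Working session

There is one attempt and no reset: what is moved stays moved. The work goes in short steps, Python scripts to look and compute and a shell command to move; the robot and the scene stay as the last step left them, time stands still between calls to the robot, and variables do not carry over. Pictures are saved under pics/ and viewed, at most 14 in all, crops included, and the job is handed in when it is done.

```bash
ls; mkdir -p pics
cat > h.py <<'E'
import numpy as np, cv2
from scipy.spatial.transform import Rotation as R
from workcell import status, optics, env
def cam(n,save=None):
    c=optics.read_camera(n)
    if save: cv2.imwrite('pics/'+save,c['frame'][:,:,::-1])
    return c
def cloud(c):
    d=c['depth'];h,w=d.shape
    f=h/2/np.tan(np.radians(c['vfov'])/2)
    v,u=np.mgrid[:h,:w]
    p=np.stack([(u-c['cx'])/f*d,(v-c['cy'])/f*d,d],-1)
    a=np.array(c['attitude'])
    M=a if a.shape==(3,3) else R.from_quat(np.roll(a,-1)).as_matrix()
    P=p@M.T+np.array(c['origin']); P[d==0]=np.nan
    return P
E
python3 - <<'E'
from h import *
s=status.get_state();print(s, env.tip_reach)
for n in('scene','top'):
    c=cam(n,n+'0.png');print({k:c[k] for k in c if k not in('frame','depth')});np.savez(n+'0.npz',P=cloud(c),f=c['frame'])
E
```

```text
pics
{'clock': 0.0, 'joint_pos': array([1.16637643e+00, 3.13983617e-01, 4.49645960e-02, 1.30359137e+00,
       2.77203358e-06, 1.43121177e+00]), 'qvel': array([-1.40815365e-03,  4.07641673e-04,  1.00639186e-03,  1.29242310e-03,
        5.48605302e-04, -4.13427033e-05]), 'tau': array([ 8.97348818e-04, -4.80624676e+01,  2.98534656e+01,  1.94926397e-02,
       -1.01175274e-04,  1.47993713e-06]), 'tcp_pos': array([0.15035407, 0.55459667, 0.30301242]), 'orientation': array([-2.45019183e-04,  1.32030979e-01,  9.91245175e-01, -8.73313860e-04]), 'wrist_force': array([ 0.38932728, -0.36183165,  1.01326015]), 'ft_torque': array([0.00466809, 0.01702341, 0.03133863]), 'grip_force': 0.0, 'finger_gap': 0.08545920864482531} 0.0726
{'vfov': 44.20627027405708, 'cx': 313.37173898664184, 'cy': 245.4539954441254, 'origin': array([0.21446331, 0.40060102, 0.77763287]), 'attitude': array([ 0.08203042, -0.22982165,  0.90895301, -0.33801988])}
{'vfov': 51.798970360982594, 'cx': 322.6490620276612, 'cy': 237.25606894190142, 'origin': array([ 0.40135837, -0.15392547,  0.87794585]), 'attitude': array([ 0.04572701, -0.70510509,  0.70612611, -0.0460627 ])}
```

View pics/top0.png

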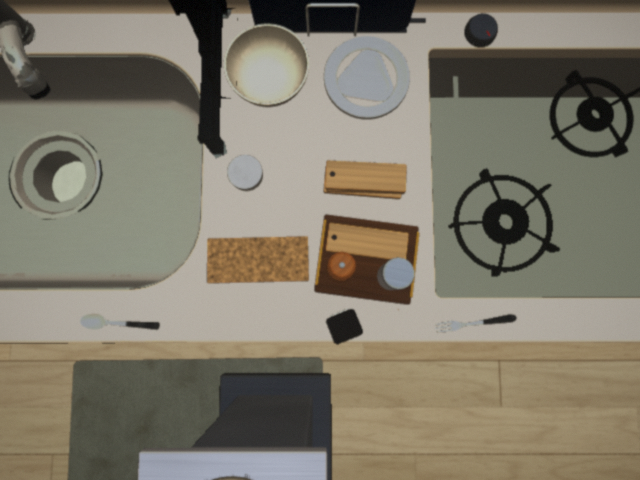

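View pics/scene0.png

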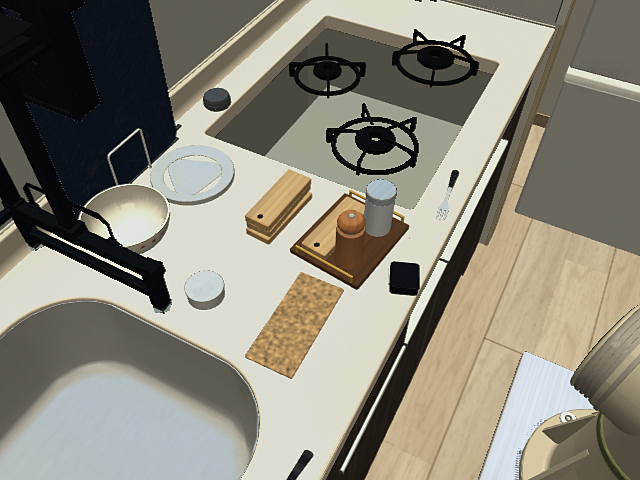

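The top view shows the stand at (367,259) with the mill at (342,264), the canister at (398,273) and the board behind them (367,241). The pile is at (365,178), the mat at (258,259), the spice tin at (245,172) and the black tin at (344,326). The rack arm ends near (213,148). Next I'll fit these in the cloud.

```bash
cat > m.py <<'E'
from h import *
def rect(P,box,zlo,zhi,n):
    u0,v0,u1,v1=box;q=P[v0:v1,u0:u1].reshape(-1,3);q=q[(q[:,2]>zlo)&(q[:,2]<zhi)]
    r=cv2.minAreaRect((q[:,:2]*1000).astype(np.float32))
    print(n,len(q),'z med %.4f'%np.median(q[:,2]),[np.round(x,1) for x in r], 'mean',q[:,:2].mean(0).round(4));return q
if __name__=='__main__':
    P=np.load('top0.npz')['P']
    for (u,v) in [(280,120),(290,210),(450,330)]: print('table z',P[v,u])
    rect(P,(200,225,315,295),.003,.012,'mat')
    rect(P,(310,150,420,210),.015,.06,'pileall')
    q=P[150:210,310:420].reshape(-1,3);print(np.histogram(q[:,2],bins=np.arange(0,.06,.004)))
    q=P[205:310,305:430].reshape(-1,3);print(np.histogram(q[:,2],bins=np.arange(0,.12,.004)))
    rect(P,(305,205,430,310),.0225,.036,'board+rails')
    rect(P,(305,205,430,310),.006,.042,'stand')
    rect(P,(315,240,370,290),.085,.13,'mill')
    rect(P,(370,240,430,300),.085,.13,'can')
    rect(P,(220,145,270,195),.015,.035,'spice')
    rect(P,(320,300,370,348),.012,.035,'tin')
    q=P[0:165,190:235].reshape(-1,3);q=q[q[:,2]>.06];print('rack',np.nanmin(q,0),np.nanmax(q,0))
    f=cv2.imread('pics/top0.png')[140:310,195:430];cv2.imwrite('pics/top0c.png',cv2.resize(f,None,fx=3.4,fy=3.4,interpolation=cv2.INTER_CUBIC))
E
python3 m.py
```

```text
table z [ 7.34708505e-01 -7.59221064e-02  1.33384704e-04]
table z [ 5.65825968e-01 -9.55585495e-02 -5.13895340e-04]
table z [ 0.35228113 -0.37641936  0.00180719]
mat 4345 z med 0.0053 [array([476.6, -39.6]), array([199.3, 122.7]), np.float64(89.9)] mean [ 0.4759 -0.0389]
pileall 2505 z med 0.0455 [array([ 616.6, -229.1]), array([141.3,  53.1]), np.float64(86.0)] mean [ 0.6143 -0.228 ]
(array([2380,   88,   87,  144,   39,   33,   42,   10,   26,   46,  312,
       1832,  146,    0]), array([0.   , 0.004, 0.008, 0.012, 0.016, 0.02 , 0.024, 0.028, 0.032,
       0.036, 0.04 , 0.044, 0.048, 0.052, 0.056]))
(array([3285,  202, 1360, 1973,   59,   51, 1176, 1398,   37,   21,    6,
         11,   11,   11,    7,    9,   17,    9,   10,    9,    5,    6,
         25,   10,   11,  168,  699,  146,  300]), array([0.   , 0.004, 0.008, 0.012, 0.016, 0.02 , 0.024, 0.028, 0.032,
       0.036, 0.04 , 0.044, 0.048, 0.052, 0.056, 0.06 , 0.064, 0.068,
       0.072, 0.076, 0.08 , 0.084, 0.088, 0.092, 0.096, 0.1  , 0.104,
       0.108, 0.112, 0.116]))
board+rails 2644 z med 0.0282 [array([ 476.5, -231.2]), array([169.1, 113.4]), np.float64(82.3)] mean [ 0.5002 -0.2295]
stand 6146 z med 0.0143 [array([ 467.1, -220.5]), array([206., 162.]), np.float64(82.4)] mean [ 0.4796 -0.2281]
mill 653 z med 0.1137 [array([ 457.6, -182.8]), array([43.3, 43.7]), np.float64(44.6)] mean [ 0.4566 -0.1825]
can 828 z med 0.1052 [array([ 445.3, -271.4]), array([48.7, 48.7]), np.float64(89.9)] mean [ 0.4452 -0.2712]
spice 983 z med 0.0249 [array([634.6,  -3.9]), array([87.2, 61.7]), np.float64(68.8)] mean [ 0.6306 -0.0149]
tin 910 z med 0.0211 [array([ 360.9, -190.1]), array([50.3, 53.9]), np.float64(21.9)] mean [ 0.3604 -0.1901]
rack [ 0.66066845 -0.02039727  0.06000576] [0.92019521 0.05069719 0.35817447]
```

Run:
```python
from h import *
import cv2
P=np.load('scene0.npz')['P']
q=P[170:300,280:420].reshape(-1,3);print(np.histogram(q[:,2],bins=np.arange(0,.136,.008)))
for z0,z1 in((.085,.11),(.04,.085)):
  m=q[(q[:,2]>z0)&(q[:,2]<z1)];print(z0,len(m))
  from scipy.cluster.vq import kmeans2
# rack heights in the scene view
q=P.reshape(-1,3);q=q[(q[:,2]>.05)&(q[:,0]<.75)&(q[:,0]>.45)&(q[:,1]>-.1)]
print(q.min(0),q.max(0)); i=np.argmin(q[:,0]);print(q[i])
q=np.load('top0.npz')['P'].reshape(-1,3);q=q[(q[:,2]>.05)&(q[:,0]<.75)&(q[:,1]>-.05)&(q[:,0]>.4)]
print(q[np.argmin(q[:,0])],q.max(0))
```

```text
(array([5884, 2656, 1349, 1815,  265,  868,  282,  185,  185,  193,  197,
        243,  178,  661,  324,    8]), array([0.   , 0.008, 0.016, 0.024, 0.032, 0.04 , 0.048, 0.056, 0.064,
       0.072, 0.08 , 0.088, 0.096, 0.104, 0.112, 0.12 , 0.128]))
0.085 1106
0.04 1835
[ 0.65646267 -0.09304162  0.05004756] [0.74998046 0.12005334 0.51419256]
[0.65646267 0.03212627 0.50546198]
[0.66066845 0.03278994 0.09696379] [0.74989452 0.34085928 0.36023034]
```

```bash
python3 -m handwheel '{"deltas": [[1,0,0,0,1],[1,0,0,0,1],[1,0,0,0,1],[1,0,0,0,1],[1,0,0,0,1],[1,0,0,0,1],[1,0,0,0,1],[1,0,0,0,1],[1,0,0,0,0.26],[1,0,0,0,0]]}' 60
python3 -m handwheel '{"deltas": [[1,-1,0.93,0,0],[1,-1,0.93,0,0],[1,-1,0.93,0,0],[1,-1,0.93,0,0],[1,-1,0.93,0,0],[1,-1,0.93,0,0],[1,-1,0.93,0,0],[1,-1,0.93,0,0],[1,-1,0.19,0,0],[1,-1,0.19,0,0],[1,-1,0.19,0,0],[1,-1,0.19,0,0],[1,-1,0.19,0,0],[1,-1,0.19,0,0],[1,-1,0.19,0,0],[1,-1,0.19,0,0],[1,-1,0.19,0,0],[1,-1,0.19,0,0],[1,0,0,0,0],[1,0,0,0,0]]}'
cat > pose.py <<'E'
from h import *
import sys
def pose():
    s=status.get_state();r=R.from_quat(np.roll(s['orientation'],-1)).as_matrix()
    return np.array(s['tcp_pos']),r,s
def yaw_y(r): return np.degrees(np.arctan2(r[1,1],r[0,1]))
if __name__=='__main__':  # args: x y z(tcp) yaw_of_tool_y(deg)
    p,r,s=pose();print('t %.2f'%s['clock'],'tcp',p.round(4),'yaw %.2f'%yaw_y(r),'tilt',r[:2,2].round(4),'F',s['wrist_force'].round(1),'gap %.4f grip %.0f'%(s['finger_gap'],s['grip_force']))
    if len(sys.argv)>3:
        t=np.array([float(a) for a in sys.argv[1:4]])
        print('units',(r.T@(t-p)/.04).round(3), 'roll', round((yaw_y(r)-float(sys.argv[4]))/10,3) if len(sys.argv)>4 else '')
E
python3 pose.py
python3 - <<'E'
from h import *
c=cam('wrist','w1.png');P=cloud(c);np.savez('w1.npz',P=P,f=c['frame'])
E
```

```text
clock: 1.35
tcp_pos: [0.1504, 0.5548, 0.3035]
orientation: [0.0, 0.753, 0.658, -0.0]
wrist_force: [-0.3, 0.4, 0.2]
finger_gap: 0.0853
grip_force: 0.0
clock: 3.85
tcp_pos: [0.423, -0.2086, 0.3036]
orientation: [-0.001, 0.753, 0.658, 0.0]
wrist_force: [-0.2, 0.4, -0.8]
finger_gap: 0.0854
grip_force: 0.0
t 3.85 tcp [ 0.423  -0.2086  0.3036] yaw -7.77 tilt [-0.0008  0.001 ] F [-0.2  0.4 -0.8] gap 0.0854 grip 0
```

View pics/w1.png

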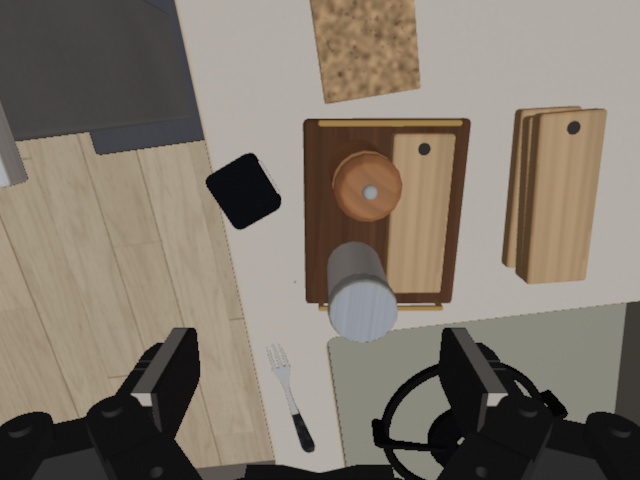

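The wrist view shows the whole stand: mill at (367,186), canister lid at (362,310), board (420,213), and pile top (560,196) with the lower boards offset. I'll fit each from this cloud and compare with the top view.

```bash
cat > fit.py <<'E'
from h import *
def rectm(P,mask,n):
    m=cv2.morphologyEx(mask.astype(np.uint8),cv2.MORPH_OPEN,np.ones((5,5)))
    k,l,st,_=cv2.connectedComponentsWithStats(m);i=1+np.argmax(st[1:,4]);m=l==i
    q=P[m];r=cv2.minAreaRect((q[:,:2]*1000).astype(np.float32))
    # robust: trimmed extents in rect axes
    a=np.radians(r[2]);A=np.array([[np.cos(a),np.sin(a)],[-np.sin(a),np.cos(a)]])
    w=q[:,:2]@A.T;lo,hi=np.percentile(w,[.7,99.3],axis=0);c=A.T@((lo+hi)/2)
    print(n,len(q),'z %.4f'%np.median(q[:,2]),'rect c',np.round(r[0],1),np.round(r[1],1),'ang %.1f'%r[2],'| trim c',(c*1000).round(1),((hi-lo)*1000).round(1));return q
def circ(P,mask,n,rad):
    q=P[mask];x=q[:,:2];(c,r)=cv2.minEnclosingCircle((x*1000).astype(np.float32))
    lo,hi=np.percentile(x,[.5,99.5],axis=0)
    print(n,len(q),'z %.4f'%np.median(q[:,2]),'enc',np.round(c,1),'r %.1f'%r,'bbox c',((lo+hi)*500).round(1),((hi-lo)*1000).round(1))
def box(P,x0,x1,y0,y1,z0,z1): return (P[...,0]>x0)&(P[...,0]<x1)&(P[...,1]>y0)&(P[...,1]<y1)&(P[...,2]>z0)&(P[...,2]<z1)
E
python3 - <<'E'
from fit import *
for n in('w1','top0','scene0'):
    D=np.load(n+'.npz');P=D['P'];f=D['f'].astype(int);print('==',n)
    circ(P,box(P,.41,.5,-.225,-.14,.098,.13),'mill',23)
    circ(P,box(P,.41,.5,-.31,-.235,.095,.115),'can',25)
    rectm(P,box(P,.55,.68,-.32,-.14,.041,.053),'pile')
    rectm(P,box(P,.4,.545,-.33,-.13,.022,.034),'board')
    rectm(P,box(P,.4,.56,-.15,.07,.0025,.012)&(f[...,0]-f[...,2]>50),'mat')
    circ(P,box(P,.58,.68,-.06,.03,.018,.03),'spice',31)
    rectm(P,box(P,.32,.40,-.24,-.15,.015,.028),'tin')
E
```

```text
== w1
mill 3678 z 0.1126 enc [ 458.  -181.3] r 22.4 bbox c [ 457.8 -180.6] [42.1 41.8]
can 3635 z 0.1034 enc [ 446.  -269.6] r 25.3 bbox c [ 446.1 -269. ] [48.  47.7]
pile 10658 z 0.0440 rect c [ 617.5 -225.9] [139.2  50.4] ang 87.1 | trim c [ 617.3 -225.4] [136.4  48.3]
board 8834 z 0.0266 rect c [ 505.2 -228.3] [138.6  50.4] ang 82.4 | trim c [ 505.  -227.6] [136.   48.7]
mat 2155 z 0.0038 rect c [475.6 -76.1] [36.2 84.1] ang 72.6 | trim c [475.7 -76.5] [33.9 81. ]Traceback (most recent call last):
  File "<stdin>", line 9, in <module>
  File "fit.py", line 12, in circ
    lo,hi=np.percentile(x,[.5,99.5],axis=0)
          ~~~~~~~~~~~~~^^^^^^^^^^^^^^^^^^^^
    return _quantile_unchecked(
        a, q, axis, out, overwrite_input, method, keepdims, weights)
    return _ureduce(a,
                    func=_quantile_ureduce_func,
    ...<5 lines>...
                    overwrite_input=overwrite_input,
                    method=method)
    r = func(a, **kwargs)
    result = _quantile(arr,
                       quantiles=q,
    ...<2 lines>...
                       out=out,
                       weights=wgt)
    slices_having_nans = np.isnan(arr[-1, ...])
                                  ~~~^^^^^^^^^
IndexError: index -1 is out of bounds for axis 0 with size 0
```

```bash
python3 pose.py .4578 -.1818 .2 -7.8
python3 - <<'E'
from fit import *
D=np.load('top0.npz');P=D['P'];f=D['f'].astype(int)
rectm(P,box(P,.55,.68,-.32,-.14,.041,.053),'pile')
g=cv2.erode((f[...,0]>150).astype(np.uint8),np.ones((1,1)))>0
rectm(P,box(P,.47,.545,-.305,-.16,.022,.034)&g,'board')
rectm(P,box(P,.4,.56,-.15,.07,.0025,.012)&(f[...,0]-f[...,2]>50),'mat')
circ(P,box(P,.58,.68,-.06,.03,.018,.03),'spice',31)
rectm(P,box(P,.32,.40,-.24,-.15,.015,.028),'tin')
E
```

```text
t 3.90 tcp [ 0.423  -0.2081  0.3037] yaw -7.72 tilt [-0.0006  0.0009] F [ 0.2 -0.   0.4] gap 0.0850 grip 0
units [0.767 0.775 2.592] roll 0.008
pile 2237 z 0.0457 rect c [ 617.2 -228. ] [139.   50.7] ang 87.2 | trim c [ 617.  -228.4] [136.7  48.9]
board 1915 z 0.0285 rect c [ 504.9 -231. ] [136.3  46.4] ang 83.4 | trim c [ 504.9 -231.6] [132.7  44.6]
mat 3718 z 0.0053 rect c [476.4 -38.1] [ 77.5 178.3] ang 1.2 | trim c [476.4 -37.7] [ 75.9 175.4]
spice 973 z 0.0249 enc [641.9  -4.6] r 47.4 bbox c [637.2  -9.7] [74.7 71.4]
tin 865 z 0.0211 rect c [ 360.1 -190.4] [48.4 53.9] ang 22.0 | trim c [ 359.8 -190.4] [47.  52.9]
```

```bash
python3 -m handwheel '{"deltas": [[1,0.384,0.388,0,0],[1,0.383,0.387,0.6,0],[1,0,0,1,0],[1,0,0,1,0],[1,0,0,0,0],[1,0,0,0,0]]}' 60 >/dev/null
python3 pose.py .4578 -.1818 .13 -7.8
python3 - <<'E'
from h import *
c=cam('wrist','w2.png')
E
```

```text
t 4.65 tcp [ 0.4587 -0.1823  0.2013] yaw -7.70 tilt [ 0.0012 -0.0006] F [ 0.3 -0.7  0.5] gap 0.0854 grip 0
units [ 0.011 -0.027  1.782] roll 0.01
```

View pics/w2.png

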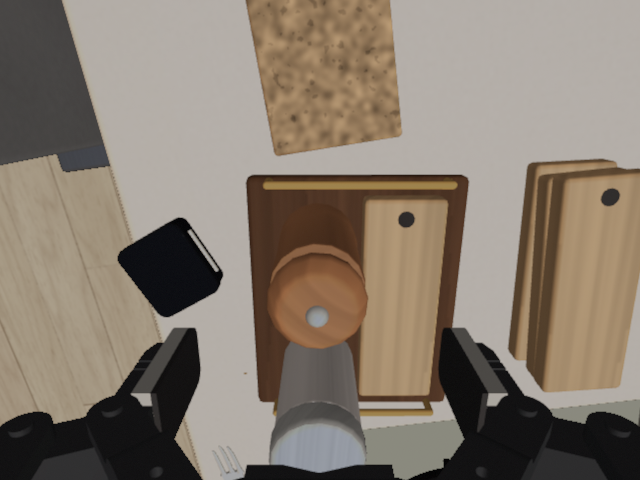

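The mill's ball at (318,316) is centred between the fingers (mid 320), so I'll descend and grip.

```bash
python3 -m handwheel '{"deltas": [[1,0.01,-0.02,0.6,0],[1,0,0,0.6,0],[1,0,0,0.58,0],[1,0,0,0,0],[1,0,0,0,0]]}' 40 >/dev/null
python3 pose.py .4578 -.1818 .13
python3 -m handwheel '{"deltas": [[0.3,0,0,0,0],[0.3,0,0,0,0],[0.1,0,0,0,0],[0.1,0,0,0,0],[0,0,0,0,0],[-0.1,0,0,0,0],[-0.3,0,0,0,0],[-1,0,0,0,0],[-1,0,0,0,0],[-1,0,0,0,0]]}' 40 >/dev/null
python3 pose.py .4578 -.1818 .13
```

```text
t 5.33 tcp [ 0.4584 -0.1828  0.1304] yaw -7.77 tilt [ 0.0023 -0.0013] F [1.5 0.7 0. ] gap 0.0853 grip 0
units [ 0.022 -0.019  0.01 ] roll 
t 6.58 tcp [ 0.4577 -0.1823  0.129 ] yaw -7.77 tilt [ 0.0006 -0.0002] F [1.1 1.2 5.4] gap 0.0446 grip 41
units [ 0.013  0.002 -0.026] roll
```

```bash
python3 -m handwheel '{"deltas": [[-1,0,0,-0.3,0],[-1,0,0,-0.6,0],[-1,0,0,-0.8,0],[-1,0,0,0,0],[-1,0,0,0,0]]}' >/dev/null
python3 pose.py .476 .0075 .124
```

```text
t 7.20 tcp [ 0.457 -0.182  0.196] yaw -7.77 tilt [-0.0008  0.0006] F [-0.2  0.8 -1.7] gap 0.0448 grip 41
units [ 4.756 -0.168  1.802] roll
```

```bash
python3 -m handwheel '{"deltas": [[-1,0.5,-0.02,0,0],[-1,0.7,-0.02,0,0],[-1,0.8,-0.03,0,0],[-1,0.8,-0.03,0,0],[-1,0.8,-0.03,0,0],[-1,0.7,-0.02,0,0],[-1,0.45,-0.02,0,0],[-1,0,0,0,0],[-1,0,0,0.6,0],[-1,0,0,0.6,0],[-1,0,0,0.4,0],[-1,0,0,0,0],[-1,0,0,0,0]]}' >/dev/null
python3 pose.py .476 .0075 .124
```

```text
t 8.82 tcp [0.4765 0.0065 0.1328] yaw -7.81 tilt [-0.0002 -0.    ] F [-0.5  0.2 -1. ] gap 0.0449 grip 41
units [ 0.023 -0.015  0.22 ] roll
```

```bash
python3 -m handwheel '{"deltas": [[-1,0,0,0.12,0],[-1,0,0,0.11,0],[-1,0,0,0,0],[-1,0,0,0,0]]}' >/dev/null
python3 pose.py .476 .0075 .124
python3 -m handwheel '{"deltas": [[-1,0,0,0.03,0],[-1,0,0,0,0],[-1,0,0,0,0]]}' >/dev/null
python3 pose.py .476 .0075 .124
```

```text
t 9.32 tcp [0.4764 0.007  0.1236] yaw -7.76 tilt [0.0001 0.0001] F [ 0.1  0.1 -2.1] gap 0.0449 grip 41
units [ 0.01  -0.012 -0.011] roll 
t 9.70 tcp [0.4764 0.007  0.1223] yaw -7.77 tilt [0.0001 0.0001] F [ 0.3  0.  -2.7] gap 0.0449 grip 41
units [ 0.011 -0.012 -0.042] roll
```

```bash
python3 -m handwheel '{"deltas": [[-1,0,0,0.025,0],[-1,0,0,0,0],[-1,0,0,0,0]]}' >/dev/null
python3 pose.py 
python3 -m handwheel '{"deltas": [[-1,0,0,0.025,0],[-1,0,0,0,0],[-1,0,0,0,0]]}' >/dev/null
python3 pose.py
```

```text
t 10.07 tcp [0.4766 0.007  0.122 ] yaw -7.77 tilt [ 0.0007 -0.    ] F [-2.5 -0.   5.3] gap 0.0453 grip 42
t 10.45 tcp [0.4766 0.007  0.1219] yaw -7.77 tilt [ 0.0011 -0.0002] F [-3.8 -0.2 14.3] gap 0.0452 grip 43
```

```bash
python3 -m handwheel '{"deltas": [[-1,0,0,-0.03,0],[-1,0,0,0,0],[-0.1,0,0,0,0],[0.2,0,0,0,0],[0.6,0,0,0,0],[1,0,0,0,0],[1,0,0,0,0],[1,0,0,0,0],[1,0,0,-0.6,0],[1,0,0,-1,0],[1,0,0,-1,0],[1,0,0,0,0],[1,0,0,0,0]]}' >/dev/null
python3 pose.py .4458 -.2702 .225 -7.75
```

```text
t 12.07 tcp [0.4761 0.007  0.225 ] yaw -7.77 tilt [-0.0003  0.0001] F [-0.1 -0.7 -0.7] gap 0.0856 grip 0
units [-6.969  0.186 -0.   ] roll -0.002
```

```bash
python3 -m handwheel '{"deltas": [[1,-1,0.03,0,0],[1,-1,0.03,0,0],[1,-1,0.03,0,0],[1,-1,0.03,0,0],[1,-1,0.03,0,0],[1,-1,0.03,0,0],[1,-0.97,0,0,0],[1,0,0,0,0],[1,0,0,1,0],[1,0,0,0,0],[1,0,0,0,0]]}' 40 >/dev/null
python3 pose.py .4458 -.2702 .118
python3 - <<'E'
from h import *
cam('wrist','w3.png')
c=cam('top');np.savez('top3.npz',P=cloud(c),f=c['frame'])
from fit import *
P=np.load('top3.npz')['P'];circ(P,box(P,.42,.54,-.04,.05,.095,.13),'mill',23)
E
```

```text
t 13.45 tcp [ 0.4458 -0.2694  0.1856] yaw -7.73 tilt [-0.0009  0.001 ] F [ 0.3 -0.8  0.1] gap 0.0851 grip 0
units [-0.02   0.005  1.689] roll 
mill 615 z 0.1066 enc [476.8   6.2] r 22.6 bbox c [476.8   5.5] [41.6 42.5]
```

View pics/w3.png

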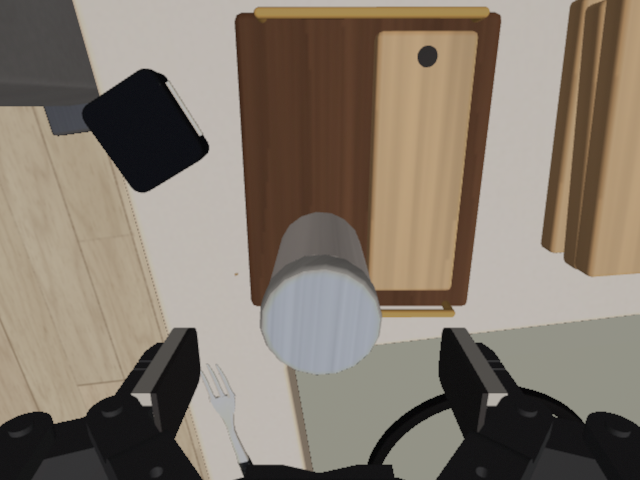

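The canister lid is centred at (321,318) between the fingers, and the stand now shows only the board. I'll descend.

```bash
python3 -m handwheel '{"deltas": [[1,-0.01,0,0.6,0],[1,0,0,0.6,0],[1,0,0,0.48,0],[1,0,0,0,0],[0.3,0,0,0,0],[0.3,0,0,0,0],[0.1,0,0,0,0],[0.1,0,0,0,0],[0,0,0,0,0],[-0.1,0,0,0,0],[-0.3,0,0,0,0],[-1,0,0,0,0],[-1,0,0,0,0],[-1,0,0,0,0]]}' 40 >/dev/null
python3 pose.py
python3 -m handwheel '{"deltas": [[-1,0,0,-0.3,0],[-1,0,0,-0.6,0],[-1,0,0,-0.8,0],[-1,0,0,-0.4,0],[-1,0,0,0,0],[-1,0,0,0,0]]}' >/dev/null
python3 pose.py .476 -.082 .113
```

```text
t 15.30 tcp [ 0.4462 -0.2709  0.1196] yaw -7.77 tilt [ 0.0016 -0.0009] F [-1.3  1.1  6. ] gap 0.0487 grip 28
t 16.05 tcp [ 0.4454 -0.2703  0.2017] yaw -7.77 tilt [-0.0008  0.0008] F [ 0.2  0.  -2.7] gap 0.0480 grip 30
units [4.767 0.124 2.22 ] roll
```

```bash
python3 -m handwheel '{"deltas": [[-1,0.5,0.01,0,0],[-1,0.7,0.02,0,0],[-1,0.8,0.02,0,0],[-1,0.8,0.02,0,0],[-1,0.8,0.02,0,0],[-1,0.7,0.02,0,0],[-1,0.46,0.01,0,0],[-1,0,0,0,0],[-1,0,0,0.6,0],[-1,0,0,0.6,0],[-1,0,0,0.5,0],[-1,0,0,0.3,0],[-1,0,0,0.15,0],[-1,0,0,0,0],[-1,0,0,0,0]]}' >/dev/null
python3 pose.py .476 -.082 .113
```

```text
t 17.93 tcp [ 0.4768 -0.0828  0.1169] yaw -7.77 tilt [ 0.0012 -0.0003] F [ 0.5  0.2 -2.9] gap 0.0482 grip 30
units [ 0.018 -0.022  0.098] roll
```

```bash
python3 -m handwheel '{"deltas": [[-1,0,0,0.08,0],[-1,0,0,0,0],[-1,0,0,0,0]]}' >/dev/null
python3 pose.py 
python3 -m handwheel '{"deltas": [[-1,0,0,0.025,0],[-1,0,0,0,0],[-1,0,0,0,0]]}' >/dev/null
python3 pose.py
python3 -m handwheel '{"deltas": [[-1,0,0,0.025,0],[-1,0,0,0,0],[-1,0,0,0,0]]}' >/dev/null
python3 pose.py
```

```text
t 18.30 tcp [ 0.4763 -0.0826  0.1132] yaw -7.77 tilt [0.0001 0.0001] F [ 0.1  0.3 -2.8] gap 0.0482 grip 30
t 18.68 tcp [ 0.4764 -0.0827  0.1127] yaw -7.77 tilt [ 0.0006 -0.0002] F [-2.6 -0.7  5.3] gap 0.0485 grip 30
t 19.05 tcp [ 0.4763 -0.0827  0.1126] yaw -7.77 tilt [ 0.0009 -0.0005] F [-6.1  0.8 14.4] gap 0.0485 grip 31
```

```bash
python3 -m handwheel '{"deltas": [[-1,0,0,-0.04,0],[-1,0,0,0,0],[-0.1,0,0,0,0],[0.2,0,0,0,0],[0.6,0,0,0,0],[1,0,0,0,0],[1,0,0,0,0],[1,0,0,0,0],[1,0,0,-0.6,0],[1,0,0,-1,0],[1,0,0,-1,0],[1,0,0,0,0],[1,0,0,0,0]]}' >/dev/null
python3 pose.py .505 -.2293 .16 -7.6
cat > tips.py <<'E'
from pose import *
p,r,s=pose();c=cam('wrist');T=(cloud(c)-p)@r   # tool frame
m=(c['depth']>0)&(T[...,2]<.1)&(np.abs(T[...,0])<.03)&(np.abs(T[...,1])<.07)&(T[...,2]>.02)
q=T[m];print('gap %.4f'%s['finger_gap'],len(q))
for sg in(1,-1):
    a=q[q[:,1]*sg>0]
    if len(a): print(sg,'tip z',np.percentile(a[:,2],[95,98,99.5]).round(4),'inner y',np.percentile(np.abs(a[:,1]),[.5,2]).round(4),'x',a[:,0].min().round(4),a[:,0].max().round(4))
E
python3 tips.py
```

```text
t 20.68 tcp [ 0.476  -0.0825  0.2162] yaw -7.77 tilt [-0.0002  0.0002] F [-0.3 -0.6 -0.2] gap 0.0853 grip 0
units [-3.538  1.214  1.405] roll -0.017
gap 0.0853 10710
1 tip z [0.0559 0.0583 0.06  ] inner y [0.0424 0.0425] x -0.0102 0.0142
-1 tip z [0.0561 0.0581 0.0601] inner y [0.0421 0.0422] x -0.0104 0.014
```

```bash
python3 -m handwheel '{"deltas": [[1,-0.9,0.3,0,0],[1,-0.9,0.3,0,0],[1,-0.9,0.3,0,0],[0.3,-0.84,0.31,0,0],[0.25,0,0,0,0],[0.2,0,0,0,0],[0.2,0,0,0,0],[0.2,0,0,0,0]]}' >/dev/null
python3 pose.py .505 -.2293 .16 -7.6
python3 tips.py
python3 - <<'E'
from fit import *
c=cam('wrist','w4.png');P=cloud(c)
rectm(P,box(P,.55,.68,-.32,-.14,.038,.053),'pile')
rectm(P,box(P,.46,.55,-.33,-.13,.022,.034),'board')
c=cam('top');P=cloud(c);circ(P,box(P,.42,.54,-.13,-.045,.085,.13),'can',23)
E
```

```text
t 21.73 tcp [ 0.505  -0.2286  0.2167] yaw -7.70 tilt [-0.0002  0.0003] F [0.5 0.5 1. ] gap 0.0509 grip 0
units [-0.019  0.004  1.416] roll -0.01
gap 0.0509 11931
1 tip z [0.0633 0.0664 0.0693] inner y [0.0255 0.0256] x -0.0125 0.016
-1 tip z [0.0634 0.0666 0.0693] inner y [0.0253 0.0253] x -0.0107 0.0159
pile 19336 z 0.0440 rect c [ 617.6 -226.4] [140.   50.5] ang 87.2 | trim c [ 617.2 -225.3] [136.4  48.7]
board 15738 z 0.0266 rect c [ 505.2 -229.2] [139.9  50.1] ang 82.4 | trim c [ 505.2 -228.2] [136.7  49. ]Traceback (most recent call last):
  File "<stdin>", line 5, in <module>
  File "fit.py", line 12, in circ
    lo,hi=np.percentile(x,[.5,99.5],axis=0)
          ~~~~~~~~~~~~~^^^^^^^^^^^^^^^^^^^^
    return _quantile_unchecked(
        a, q, axis, out, overwrite_input, method, keepdims, weights)
    return _ureduce(a,
                    func=_quantile_ureduce_func,
    ...<5 lines>...
                    overwrite_input=overwrite_input,
                    method=method)
    r = func(a, **kwargs)
    result = _quantile(arr,
                       quantiles=q,
    ...<2 lines>...
                       out=out,
                       weights=wgt)
    slices_having_nans = np.isnan(arr[-1, ...])
                                  ~~~^^^^^^^^^
IndexError: index -1 is out of bounds for axis 0 with size 0
```

View pics/w4.png

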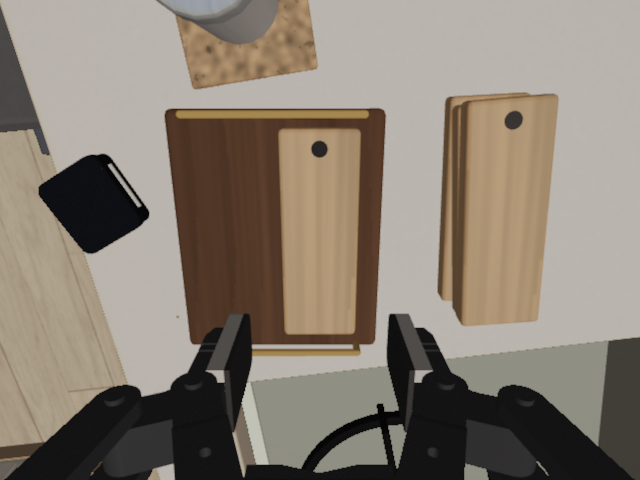

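The board (319,232) and the pile (507,210) are both clear of the gripper, with their holes at the same end. The canister stands on the mat at the top of the picture. I'll go down and grip the board.

```bash
python3 -m handwheel '{"deltas": [[0.8,-0.01,0,0.9,0],[0.8,0,0,0.9,0],[0.8,0,0,0.8,0],[0.8,0,0,0.45,0],[0.8,0,0,0.2,0],[0.8,0,0,0,0],[0.8,0,0,0,0]]}' 40 >/dev/null
python3 pose.py .505 -.2293 .0857 -7.6
```

```text
t 22.75 tcp [ 0.5057 -0.2302  0.0876] yaw -7.77 tilt [ 0.0015 -0.0009] F [ 0.4  0.8 -0. ] gap 0.0767 grip 0
units [ 0.02  -0.02   0.049] roll -0.017
```

```bash
python3 -m handwheel '{"deltas": [[0.6,0,0,0.03,0],[0.4,0,0,0,0],[0.3,0,0,0,0],[0.25,0,0,0,0],[0.2,0,0,0,0],[0.1,0,0,0,0],[-0.2,0,0,0,0],[-1,0,0,0,0],[-1,0,0,0,0],[-1,0,0,0,0]]}' 40 >/dev/null
python3 pose.py
python3 -m handwheel '{"deltas": [[-1,0,0,-0.2,0],[-1,0,0,-0.5,0],[-1,0,0,-0.8,0],[-1,0,0,-0.6,0],[-1,0,0,0,0],[-1,0,0,0,0]]}' >/dev/null
python3 pose.py
python3 - <<'E'
from pose import *
p,r,s=pose();c=cam('wrist','w5.png')
E
```

```text
t 24.00 tcp [ 0.5052 -0.23    0.0857] yaw -7.77 tilt [ 0.0005 -0.0002] F [0.1 0.2 5. ] gap 0.0488 grip 43
t 24.75 tcp [ 0.5045 -0.2295  0.1684] yaw -7.77 tilt [-0.0013  0.001 ] F [-0.3  0.3 -1. ] gap 0.0491 grip 42
```

View pics/w5.png

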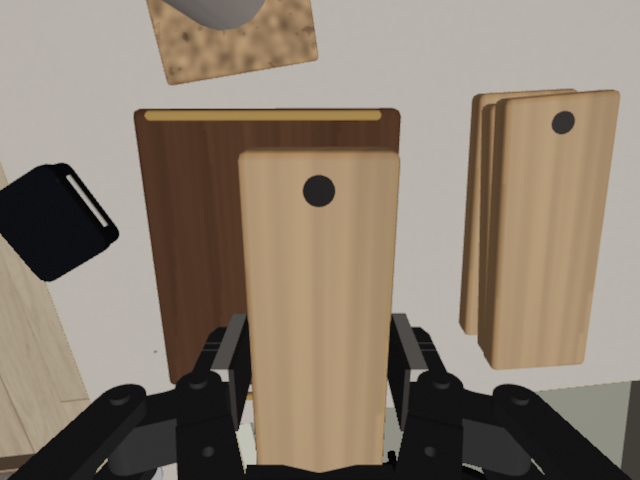

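The board is held straight, its near end at row 148 between columns 240 and 398, and the stand is free beneath it. On to the pile.

```bash
python3 -m handwheel '{"deltas": [[-1,0,0,0,-0.25],[-1,0,0,0,-0.25],[-1,0,0,0,0],[-1,0,0,0,0]]}' >/dev/null
python3 pose.py .6174 -.2270 .13 -2.8
```

```text
t 25.30 tcp [ 0.5047 -0.2297  0.1686] yaw -2.81 tilt [-0.0013  0.0009] F [ 0.8 -0.3 -1.1] gap 0.0487 grip 42
units [0.204 2.813 0.961] roll -0.001
```

```bash
python3 -m handwheel '{"deltas": [[-1,0.03,0.4,0,0],[-1,0.04,0.6,0,0],[-1,0.04,0.7,0,0],[-1,0.04,0.6,0,0],[-1,0.05,0.5,0,0],[-1,0,0,0,0],[-1,0,0,0.5,0],[-1,0,0,0.45,0],[-1,0,0,0,0],[-1,0,0,0,0]]}' >/dev/null
python3 pose.py .6174 -.2270 .121 -2.8
python3 - <<'E'
from fit import *
c=cam('top','t6.png');P=cloud(c)
rectm(P,box(P,.55,.68,-.32,-.14,.04,.1),'held+pile')
c=cam('scene');cv2.imwrite('pics/s6.png',cv2.resize(c['frame'][140:320,180:420,::-1],None,fx=3.2,fy=3.2,interpolation=cv2.INTER_CUBIC))
E
```

```text
t 26.55 tcp [ 0.6171 -0.2274  0.1317] yaw -2.79 tilt [-0.0001  0.0001] F [ 0.2 -1.3 -0.5] gap 0.0490 grip 42
units [0.011 0.007 0.268] roll 0.001Traceback (most recent call last):
  File "<stdin>", line 3, in <module>
  File "fit.py", line 4, in rectm
    k,l,st,_=cv2.connectedComponentsWithStats(m);i=1+np.argmax(st[1:,4]);m=l==i
                                                     ~~~~~~~~~^^^^^^^^^^
    return _wrapfunc(a, 'argmax', axis=axis, out=out, **kwds)
    return bound(*args, **kwds)
ValueError: attempt to get argmax of an empty sequence
```

```bash
python3 -m handwheel '{"deltas": [[-1,0.01,0.01,0.15,0],[-1,0,0,0.1,0],[-1,0,0,0,0],[-1,0,0,0,0]]}' >/dev/null
python3 pose.py 
python3 -m handwheel '{"deltas": [[-1,0,0,0.025,0],[-1,0,0,0,0],[-1,0,0,0,0]]}' >/dev/null
python3 pose.py .6174 -.2270 .121 -2.8
```

```text
t 27.10 tcp [ 0.6177 -0.2269  0.1215] yaw -2.77 tilt [-0.      0.0001] F [-0.3 -0.4 -1.1] gap 0.0490 grip 42
t 27.48 tcp [ 0.6177 -0.2269  0.1205] yaw -2.77 tilt [0.0001 0.0001] F [ 0.3 -0.5 -0.5] gap 0.0492 grip 42
units [-0.002 -0.008 -0.012] roll 0.003
```

Run:
```python
from h import *
c=cam('scene');cv2.imwrite('pics/s6.png',cv2.resize(c['frame'][140:320,180:420,::-1],None,fx=3.2,fy=3.2,interpolation=cv2.INTER_CUBIC))
```

```text
(no output)
```

View pics/s6.png

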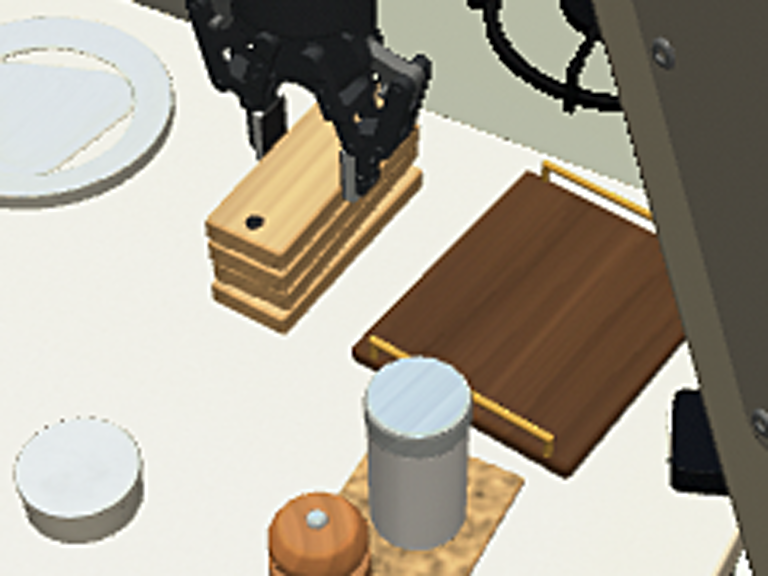

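The board sits just above the pile, its near end edge (207-290, 230-270) in line with the pile's end. The canister and mill stand upright on the mat. I'll lower the last millimetre.

```bash
python3 -m handwheel '{"deltas": [[-1,0,0,0.025,0],[-1,0,0,0,0],[-1,0,0,0,0]]}' >/dev/null
python3 pose.py 
python3 -m handwheel '{"deltas": [[-1,0,0,0.025,0],[-1,0,0,0,0],[-1,0,0,0,0]]}' >/dev/null
python3 pose.py
```

```text
t 27.90 tcp [ 0.6177 -0.2269  0.1195] yaw -2.77 tilt [-0.      0.0002] F [-0.4  0.4 -0.5] gap 0.0491 grip 42
t 28.27 tcp [ 0.6178 -0.2269  0.119 ] yaw -2.77 tilt [ 0.0004 -0.0002] F [-2.   0.8  5.4] gap 0.0489 grip 43
```

```bash
python3 -m handwheel '{"deltas": [[-0.1,0,0,0,0],[0.2,0,0,0,0],[0.3,0,0,0,0],[0.5,0,0,0,0],[0.7,0,0,0,0],[0.7,0,0,0,0],[0.7,0,0,-0.4,0],[0.8,0,0,-1,0],[1,0,0,-1,0],[1,-1,0,-1,0],[1,-1,0,0,0],[1,0,0,0,0],[1,0,0,0,0]]}' >/dev/null
python3 pose.py .477 -.0827 .2255 -7.75
python3 - <<'E'
from fit import *
c=cam('wrist','w7.png');P=cloud(c);np.savez('w7.npz',P=P,f=c['frame'])
rectm(P,box(P,.55,.68,-.32,-.14,.052,.075),'placed')
E
```

```text
t 29.90 tcp [ 0.6136 -0.3065  0.2548] yaw -2.79 tilt [-0.0001  0.0007] F [-0.3  0.8  0.6] gap 0.0858 grip 0
units [ 5.422 -3.683  0.736] roll 0.496
placed 18251 z 0.0600 rect c [ 617.7 -232.2] [126.8  50.2] ang 87.4 | trim c [ 617.7 -232. ] [124.5  49.1]
```

View pics/w7.png

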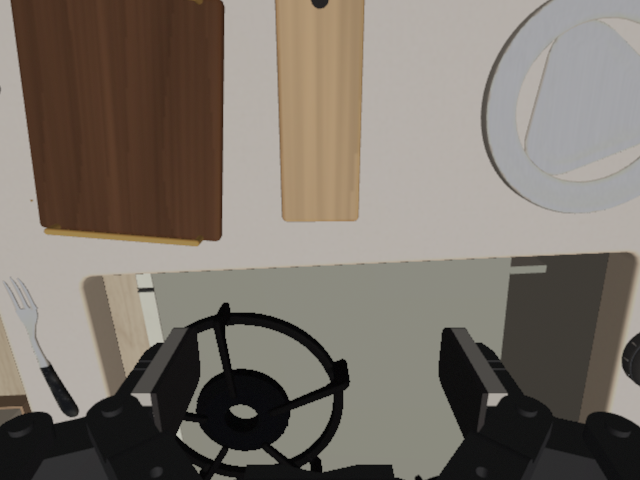

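The near end of the placed board is at row 220. It fits to x 617.7, y about -225.7 and yaw 87.4°, against the pile's 617.5, -226 and 87.2°, so it lies square. Next, fetch the canister back.

```bash
python3 -m handwheel '{"deltas": [[1,0,-0.5,0,0.25],[1,0,-0.5,0,0.245],[1,0,0,0,0],[1,0,0,0,0]]}' >/dev/null
python3 pose.py .4765 -.0827 .2255 -7.77
```

```text
t 30.45 tcp [ 0.5746 -0.3034  0.2547] yaw -7.63 tilt [ 0.0007 -0.0001] F [ 0.3  0.2 -0.4] gap 0.0856 grip 0
units [ 5.142 -3.163  0.728] roll 0.014
```

```bash
python3 -m handwheel '{"deltas": [[1,0.6,-0.9,0,0.01],[1,0.8,-0.9,0,0],[1,0.9,-0.7,0,0],[1,1,-0.4,0,0],[1,1,-0.2,0,0],[1,0.84,-0.06,0,0],[1,0,0,0,0],[1,0,0,0.73,0],[1,0,0,0.9,0],[1,0,0,0,0],[1,0,0,0,0]]}' >/dev/null
python3 pose.py .4763 -.0827 .1127 -7.77
python3 - <<'E'
from h import *
cam('wrist','w8.png')
E
```

```text
t 31.82 tcp [ 0.4774 -0.0838  0.1902] yaw -7.84 tilt [ 0.0009 -0.0003] F [-0.2 -0.5  0.8] gap 0.0856 grip 0
units [ 0.023 -0.033  1.938] roll -0.007
```

View pics/w8.png

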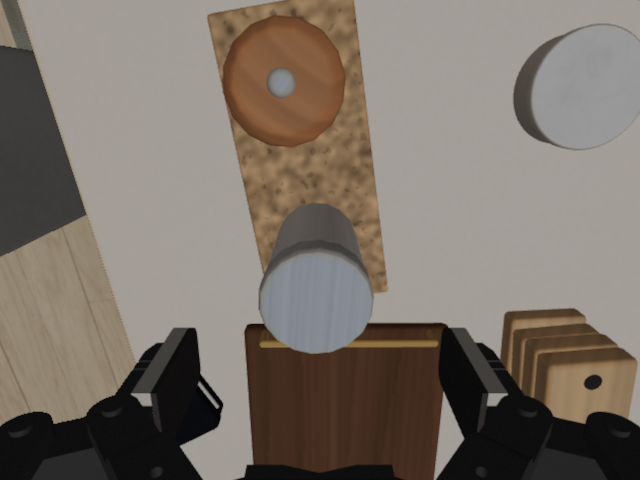

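```bash
python3 -m handwheel '{"deltas": [[1,0.02,-0.03,0.6,0],[1,0,0,0.6,0],[1,0,0,0.5,0],[1,0,0,0.2,0],[1,0,0,0,0],[1,0,0,0,0]]}' 40 >/dev/null
python3 pose.py .4763 -.0827 .1127 -7.77
python3 -m handwheel '{"deltas": [[0.3,0,0,0,0],[0.3,0,0,0,0],[0.1,0,0,0,0],[0.1,0,0,0,0],[0,0,0,0,0],[-0.1,0,0,0,0],[-0.3,0,0,0,0],[-1,0,0,0,0],[-1,0,0,0,0],[-1,0,0,0,0]]}' 40 >/dev/null
python3 pose.py
python3 -m handwheel '{"deltas": [[-1,0,0,-0.3,0],[-1,0,0,-0.6,0],[-1,0,0,-0.8,0],[-1,0,0,-0.5,0],[-1,0,0,0,0],[-1,0,0,0,0]]}' >/dev/null
python3 pose.py .4457 -.2707 .122 -7.77
```

```text
t 32.62 tcp [ 0.4764 -0.0825  0.1144] yaw -7.82 tilt [ 0.0019 -0.0006] F [-0.9 -0.2  0.1] gap 0.0855 grip 0
units [-0.004 -0.002  0.042] roll -0.005
t 33.88 tcp [ 0.4759 -0.0823  0.1138] yaw -7.81 tilt [ 0.001  -0.0001] F [-1.1  0.9  5.8] gap 0.0479 grip 37
t 34.62 tcp [ 0.475  -0.082   0.2004] yaw -7.82 tilt [-0.0014  0.0005] F [-0.7  0.2 -3.2] gap 0.0480 grip 38
units [-4.773 -0.08   1.959] roll -0.005
```

```bash
python3 -m handwheel '{"deltas": [[-1,-0.5,-0.01,0,0],[-1,-0.7,-0.01,0,0],[-1,-0.8,-0.01,0,0],[-1,-0.8,-0.02,0,0],[-1,-0.8,-0.01,0,0],[-1,-0.7,-0.01,0,0],[-1,-0.47,-0.01,0,0],[-1,0,0,0,0],[-1,0,0,0.6,0],[-1,0,0,0.6,0],[-1,0,0,0.4,0],[-1,0,0,0.25,0],[-1,0,0,0,0],[-1,0,0,0,0]]}' >/dev/null
python3 pose.py .4457 -.2703 .1215 -7.77
```

```text
t 36.38 tcp [ 0.4468 -0.2708  0.1278] yaw -7.80 tilt [ 0.0007 -0.0004] F [ 0.7 -0.5 -2. ] gap 0.0482 grip 38
units [ 0.009 -0.03   0.159] roll -0.003
```

```bash
python3 -m handwheel '{"deltas": [[-1,0,-0.02,0.08,0],[-1,0,0,0.07,0],[-1,0,0,0,0],[-1,0,0,0,0],[-1,0,0,0,0]]}' >/dev/null
python3 pose.py .4457 -.2703 .1215 -7.77
```

```text
t 37.00 tcp [ 0.4457 -0.2708  0.1213] yaw -7.83 tilt [0.0001 0.    ] F [-0.4  0.4 -2.5] gap 0.0484 grip 38
units [ 0.011 -0.001 -0.004] roll -0.006
```

```bash
python3 -m handwheel '{"deltas": [[-1,0.005,0,0.025,0],[-1,0,0,0,0],[-1,0,0,0,0]]}' >/dev/null
python3 pose.py .4457 -.2703 .1215 -7.77
python3 -m handwheel '{"deltas": [[-1,0,0,0.012,0],[-1,0,0,0,0],[-1,0,0,0,0]]}' >/dev/null
python3 pose.py .4457 -.2703 .1215 -7.77
```

```text
t 37.38 tcp [ 0.4458 -0.2707  0.1209] yaw -7.83 tilt [ 0.0005 -0.0007] F [-2.4 -0.2  5.4] gap 0.0484 grip 38
units [ 0.011 -0.004 -0.016] roll -0.006
t 37.75 tcp [ 0.4458 -0.2708  0.1208] yaw -7.82 tilt [ 0.0006 -0.0009] F [-2.1  0.9  8.5] gap 0.0484 grip 39
units [ 0.011 -0.004 -0.017] roll -0.005
```

Contact. Release, rise and go to the mill.

```bash
python3 -m handwheel '{"deltas": [[-1,0,0,-0.02,0],[-1,0,0,0,0],[-0.1,0,0,0,0],[0.2,0,0,0,0],[0.6,0,0,0,0],[1,0,0,0,0],[1,0,0,0,0],[1,0,0,0,0],[1,0,0,-0.6,0],[1,0,0,-1,0],[1,0,0,-1,0],[1,0,0,0,0],[1,0,0,0,0]]}' >/dev/null
python3 - <<'E'
from fit import *
c=cam('wrist');P=cloud(c);m=box(P,.41,.5,-.31,-.235,.095,.115);circ(P,m,'can',25)
E
python3 pose.py .4765 .007 .225 -7.77
```

```text
can 7640 z 0.1035 enc [ 445.9 -269.8] r 25.4 bbox c [ 446.3 -269. ] [47.5 47.5]
t 39.42 tcp [ 0.4452 -0.2701  0.2236] yaw -7.82 tilt [-0.0012  0.0011] F [ 0.6 -0.4 -0.3] gap 0.0854 grip 0
units [ 6.971 -0.168 -0.028] roll -0.005
```

```bash
python3 -m handwheel '{"deltas": [[1,0.97,-0.02,0,0],[1,1,-0.03,0,0],[1,1,-0.03,0,0],[1,1,-0.03,0,0],[1,1,-0.03,0,0],[1,1,-0.03,0,0],[1,1,0,0,0],[1,0,0,0,0],[1,0,0,0.7,0],[1,0,0,0,0],[1,0,0,0,0]]}' >/dev/null
python3 pose.py .4766 .007 .122 -7.77
```

```text
t 40.80 tcp [0.4767 0.006  0.1966] yaw -7.88 tilt [-0.0009  0.0001] F [ 0.5 -0.5 -0. ] gap 0.0854 grip 0
units [ 0.025 -0.004  1.865] roll -0.011
```

```bash
python3 -m handwheel '{"deltas": [[1,0.01,0,0.6,0],[1,0,0,0.6,0],[1,0,0,0.4,0],[1,0,0,0.25,0],[1,0,0,0,0],[1,0,0,0,0]]}' 40 >/dev/null
python3 pose.py .4766 .007 .122 -7.77
python3 -m handwheel '{"deltas": [[0.3,0,0,0,0],[0.3,0,0,0,0],[0.1,0,0,0,0],[0.1,0,0,0,0],[0,0,0,0,0],[-0.1,0,0,0,0],[-0.3,0,0,0,0],[-1,0,0,0,0],[-1,0,0,0,0],[-1,0,0,0,0]]}' 40 >/dev/null
python3 pose.py
python3 -m handwheel '{"deltas": [[-1,0,0,-0.3,0],[-1,0,0,-0.6,0],[-1,0,0,-0.8,0],[-1,0,0,-0.3,0],[-1,0,0,0,0],[-1,0,0,0,0]]}' >/dev/null
python3 pose.py .4577 -.182 .131 -7.77
```

```text
t 41.55 tcp [0.4775 0.0068 0.1234] yaw -7.83 tilt [ 0.0013 -0.0001] F [0.3 0.2 0.2] gap 0.0854 grip 0
units [ 0.002 -0.024  0.034] roll -0.006
t 42.80 tcp [0.4772 0.007  0.1229] yaw -7.82 tilt [0.0006 0.    ] F [0.4 0.3 5.6] gap 0.0447 grip 41
t 43.55 tcp [0.4762 0.0071 0.2015] yaw -7.82 tilt [-0.0018  0.0004] F [ 0.4 -0.3 -2.1] gap 0.0447 grip 41
units [-4.747  0.188  1.761] roll -0.005
```

```bash
python3 -m handwheel '{"deltas": [[-1,-0.5,0.02,0,0],[-1,-0.7,0.03,0,0],[-1,-0.8,0.03,0,0],[-1,-0.8,0.03,0,0],[-1,-0.8,0.03,0,0],[-1,-0.7,0.03,0,0],[-1,-0.45,0.02,0,0],[-1,0,0,0,0],[-1,0,0,0.6,0],[-1,0,0,0.6,0],[-1,0,0,0.3,0],[-1,0,0,0.1,0],[-1,0,0,0,0],[-1,0,0,0,0],[-1,0,0,0,0]]}' >/dev/null
python3 pose.py .4577 -.182 .131 -7.77
```

```text
t 45.42 tcp [ 0.459  -0.1825  0.1392] yaw -7.82 tilt [ 0.0011 -0.0006] F [-0.5 -0.9 -1.3] gap 0.0450 grip 41
units [ 0.008 -0.033  0.206] roll -0.005
```

```bash
python3 -m handwheel '{"deltas": [[-1,0,-0.02,0.1,0],[-1,0,0,0.1,0],[-1,0,0,0,0],[-1,0,0,0,0],[-1,0,0,0,0]]}' >/dev/null
python3 pose.py .4577 -.182 .131 -7.77
python3 -m handwheel '{"deltas": [[-1,0.005,-0.01,0.02,0],[-1,0,0,0,0],[-1,0,0,0,0]]}' >/dev/null
python3 pose.py .4577 -.182 .131 -7.77
```

```text
t 46.05 tcp [ 0.4578 -0.1821  0.1306] yaw -7.82 tilt [-0.0001  0.0001] F [ 0.1  0.3 -2. ] gap 0.0447 grip 41
units [ 0.003 -0.003 -0.011] roll -0.005
t 46.42 tcp [ 0.4576 -0.182   0.13  ] yaw -7.82 tilt [ 0.0004 -0.0002] F [-0.2  0.4 -0.4] gap 0.0450 grip 41
units [-0.001  0.003 -0.026] roll -0.005
```

```bash
python3 -m handwheel '{"deltas": [[-1,0,0,0.02,0],[-1,0,0,0,0],[-1,0,0,0,0]]}' >/dev/null
python3 pose.py .4577 -.182 .131 -7.77
python3 -m handwheel '{"deltas": [[-1,0,0,-0.015,0],[-1,0,0,0,0],[-0.1,0,0,0,0],[0.2,0,0,0,0],[0.6,0,0,0,0],[1,0,0,0,0],[1,0,0,0,0],[1,0,0,0,0],[1,0,0,-0.6,0],[1,0,0,-1,0],[1,0,0,-1,0],[1,0,0,-1,0],[1,0,0,0,0],[1,0,0,0,0]]}' >/dev/null
python3 - <<'E'
from fit import *
c=cam('wrist');P=cloud(c);circ(P,box(P,.41,.5,-.225,-.14,.098,.13),'mill',23)
E
python3 -m handwheel '{"deltas": [[1,1,-0.2,0,0],[1,1,-0.2,0,0],[1,1,-0.2,0,0],[1,1,-0.2,0,0],[1,1,-0.1,0,0],[1,1,0,0,0],[1,1,0,0,0],[1,1,0,0,0],[1,1,0,0,0],[1,1,0,0,0],[1,0,0,0,0],[1,0,0,0,0]]}' >/dev/null
python3 - <<'E'
from fit import *
c=cam('top');P=cloud(c);cv2.imwrite('pics/t9.png',cv2.resize(c['frame'][140:350,190:430,::-1],None,fx=2.8,fy=2.8,interpolation=cv2.INTER_CUBIC))
circ(P,box(P,.41,.5,-.225,-.14,.098,.13),'mill',23)
circ(P,box(P,.41,.5,-.31,-.235,.095,.115),'can',25)
rectm(P,box(P,.55,.68,-.32,-.14,.054,.07),'placed')
circ(P,box(P,.58,.68,-.06,.03,.018,.03),'spice',31)
rectm(P,box(P,.32,.40,-.24,-.15,.015,.028),'tin')
E
```

```text
t 46.80 tcp [ 0.4576 -0.1819  0.1299] yaw -7.82 tilt [ 0.0007 -0.0004] F [-1.2  0.8  7.4] gap 0.0447 grip 42
units [-0.001  0.003 -0.028] roll -0.005
mill 4093 z 0.1125 enc [ 457.9 -180.8] r 22.3 bbox c [ 457.9 -179.7] [42.  40.8]
mill 627 z 0.1139 enc [ 457.6 -183.1] r 22.2 bbox c [ 457.7 -182.4] [42.3 42.1]
can 816 z 0.1052 enc [ 445.7 -271.9] r 25.2 bbox c [ 445.3 -271.6] [48.4 48.2]
placed 2388 z 0.0617 rect c [ 617.3 -228.1] [140.1  50.9] ang 87.1 | trim c [ 617.3 -228. ] [137.6  49.3]
spice 982 z 0.0249 enc [642.5  -4.1] r 47.6 bbox c [636.4  -9.5] [73.2 71.5]
tin 874 z 0.0210 rect c [ 359.8 -190.4] [48.3 53.8] ang 21.6 | trim c [ 359.9 -190.4] [47.  52.9]
```

View pics/t9.png

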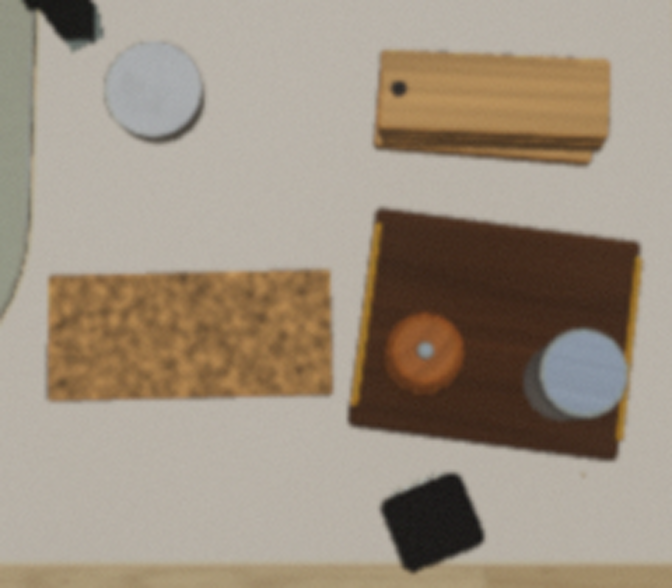

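The final picture shows the board square on the pile (495,97), mill (425,350) and canister (583,373) upright on the stand, the mat empty, and both tins unmoved. All of it matches the initial fits to within about 0.5 mm.

```bash
python3 -c "
from workcell import hand_in
print(hand_in())"
```

```text
the job is handed in; nothing more can be done
None
```

The job is handed in: the board lies square on the pile, the mill and canister stand upright back on the stand within about 0.5 mm of where they started, and neither tin was moved.

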